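Feed the full-length wax bar through the guide tube

TASK

Take the one full-length wax bar from the slotted rack and feed it endwise and straight through the square guide tube of the wax feeder, entering from the side with the support rail, until its leading end stands about 30 mm out of the far end of the tube. Let it rest there on the rail and the tube floor, and leave the two shorter bars where they lie in the rack.

Things in the scene. Friction and masses are not known exactly. Their poses are not given: they have to be found in the camera images.
- long_bar_mid (a point): centre of the full-length wax bar: off-white hard plastic, 230 mm long (its x), 24 wide (y), 20 high (z), about 100 g, both ends alike. It lies flat in one of three parallel slots, 65 mm apart, of a birch rack, its underside 45 mm above the shelf. Near its middle there is free room beside and under it (25 mm and more): grip it there across its width, from above.
- short_bar_a_mid (a point): centre of a shorter wax bar, same plastic and section, 130 mm long (x), in another slot: leave it. All bars lie across the rack's two rails, each 8 mm thick, 45 mm either side of the rack's middle; lugs between the slots rise 14 mm above the rails, so lift a bar 30 mm before moving it sideways. The rack's base plate is 8 mm thick.
- short_bar_b_mid (a point): centre of the other shorter wax bar, also 130 mm long (x), in the remaining slot: leave it
- tube_mouth (a point): centre of the entry of the feeder's fixed square tube, 80 mm above the shelf; x points level along the tube the way to feed, z up. Tube 50 mm long, 40 x 40 inside, walls 4. Support rail from x = -2 to -145 mm: upright plate 12 mm thick on the centre line, top level with the tube's floor (20 mm below this point); fingers pass either side of it. Base 10 mm thick, 90 wide; 15 mm high tray beyond.

How it is judged:
By the outcome, as a careful person would: the job done as asked, in the order asked, and still so for the second after the job is handed in, with the robot touching nothing.
It also fails if it takes over 42 s, if anything falls off the work surface, if the arm or the gripper's body presses on something with over 40 N, if the wrist force passes 120 N, or if a joint passes its speed limit or range.

ROBOT

A 6-joint arm with a two-finger parallel gripper is mounted at the origin on the work surface. World frame = base frame: x ahead of the robot, y to its left, z up, the work surface at z = 0. Lengths are in m, angles in rad, forces in N, time in s.
With the tool pointing down it reaches from about 0.275 to 1 m from the base axis. Payload 8.4 kg.
Tool frame: the origin (TCP) lies midway between the tips of the shut fingers; the grasp point (between the pads) lies 19 mm behind it; z points along the fingers, y is the direction in which the jaws open and shut (so a half turn about z gives the same grasp; the last joint's range is limited). The gripper opens to 85 mm and grips with 20 to 120 N. Pads are 22 mm wide; open, the fingers measure 114 mm over their backs; the gripper's body (76 mm by 85 mm) begins 54 mm behind the grasp point. The pads swing forward as they close: fully open they stand 13 mm farther back than shut.
Start: joints at [-1.229, 0.353, 1.633, -0, 1.155, -0.002], TCP at [0.211, -0.588, 0.231] pointing down, gripper open.
Joint ranges: [-2.63, 2.63], [-0.92, 2.1], [0.06, 2.66], [-1.3, 4.44], [0, 2.69], [-3.02, 3.02]. Speed limits (rad/s): [2.22, 2.22, 2.79, 3.14, 3.14, 3.14].

INTERFACE

Orientations are given as a rotation vector (axis times angle).
In Python, from plant import * gives the robot as it stands. The module is installed in compiled form; this text tells all that it offers.
- The arm moves only by the tool servo_tool, never from a script. Its argument "targets" is a list of rows, each a list of 3 entries, a list of its own where there are three numbers: the closure, from 0 (fully open) to 1 (shut), then the shift along the tool's x, y, z in units of 30 mm (1.0 is 30 mm), then the turn, a rotation vector about the tool's x, y, z in units of 5 degrees (1.0 is 5 degrees). In form: [[jaw, [tx, ty, tz], [ax, ay, az]], ...]. A call has 1 to 12 rows; each row shifts and turns the commanded pose from where the row before left it, along the tool's axes as they then stand; what a row does not reach is not made up. A row lasts 1/12 s, in which the tool goes at most 41.7 mm and 7.16 degrees, less where a joint would pass 70% of its speed; a pose out of reach is approached as far as the arm can. A call is refused whole if a number of a shift passes 1 or a number of a turn 1, either way. A call with a gripper value outside its range is refused whole. The fingers move at their own pace and stop on an object; "force" is the grip in N (left out, the last holds). Time passes only in rows, so rows that do not move let the fingers close. It gives the time, the measured TCP pose, the force and the opening at its end, in the units of the state.
- read_state(): the state, without advancing time (a new reading comes with each control period).
- get_image(name): name is "scene" or "side" or "wrist"; returns a dict with "color" (480x640x3 uint8, red, green, blue), "depth" (480x640 float32, m along the optical axis (not along the pixel's ray), 0 where there is no reading), "fx", "fy", "cx", "cy" (pixels), "cam_to_world" (4x4, takes a point from camera to world coordinates); the wrist camera has in their place "mount" (4x4, takes a point from camera to tool coordinates, whose origin is the TCP and whose axes are the flange's). Camera axes: x right, y up, looking along -z (the intrinsics and any distortion apply to the point x, -y, -z); pixel columns grow to the right and rows downward; lengths in m; the calibration is good to about 2 mm. The wrist camera is an equidistant fisheye: a pixel r from the principal point sees the ray r / f radians off the axis. A picture is of the moment at which its call begins: read the wrist's pose just before it.
- hand_in(): hands the job in, once; it reports no verdict.
Trained networks look in a picture, given as the dict that the camera call returned (one of the last four; its "shot" number tells which), for a name from the list of things; names that differ only in an ending like _2 or _b are one class to them, and where a whole thing is asked for, a point or a joint stands for the part that bears it (a point fixed in the world has none). Each returns a list of dicts, best first, with "conf" (0 to 1); they miss things now and then, are a little off and sometimes report something else, mostly with a low value. They report only what shows in the picture. A call takes as long as a camera call.
- regions_of(picture, query): "mask" (480x640 bool, what is visible of it) and "xy" ([column, row] in pixels, amid what is visible of it).
The state is a dict: "time": time; "joint_pos": joint angles; "qvel": joint speeds; "joint_torque": joint torques, N m; "eef_pos": TCP position; "eef_rot": TCP orientation; "ft_force": force on the tool from outside, world axes, zero at the start; "wrist_torque": the same for the moment, N m; "grip_width": finger opening in m.
Only numpy, scipy, OpenCV 4.12 (cv2) and the standard library are available. Lean on these libraries where they do the work, as an engineer would, in place of code of your own. Each camera call takes 0.05 s, during which the arm holds its last target.

## Working session

There is one attempt and no reset: what is moved stays moved. The work goes in short steps, Python scripts to look and compute and a tool call to move; the robot and the scene stay as the last step left them, time stands still between calls to the robot, and variables do not carry over. Pictures are saved under pics/ and viewed, and the job is handed in when it is done.

Besides the shell and the picture viewer there is one more tool, called after "Request:" in YAML: its name, and indented under it one key for each argument. servo_tool: Moves the arm, as the interface text tells. Its arguments: {"type":"object","properties":{"targets":{"type":"array"},"force":{"type":"number"}},"required":["targets"]}

```bash
mkdir -p pics
cat > h.py <<'E'
from plant import *
import numpy as np, cv2
from scipy.spatial.transform import Rotation as R
def world(p,mask=None):
    v,u=np.nonzero((p["depth"]>0)&(mask if mask is not None else True))
    d=p["depth"][v,u]
    c=np.stack([(u-p["cx"])/p["fx"]*d,-(v-p["cy"])/p["fy"]*d,-d,np.ones_like(d)])
    return (np.array(p["cam_to_world"])@c)[:3].T,u,v
def save(p,n): cv2.imwrite("pics/"+n,p["color"][:,:,::-1])
E
python3 - <<'E'
from h import *
s=read_state(); print(s)
for n in ["scene","side"]:
    p=get_image(n); save(p,n+"0.png"); print(n,p["fx"],p["cx"],p["cy"],[k for k in p]); print(np.round(p["cam_to_world"],3))
    for q in ["long_bar_mid","short_bar_a_mid","tube_mouth"]:
        for r in regions_of(p,q):
            w,u,v=world(p,r["mask"])
            print(q,round(r["conf"],2),np.round(r["xy"]),r["mask"].sum(),len(w) and np.round(np.median(w,0),3),len(w) and np.round(np.percentile(w,[2,98],axis=0),3).tolist())
E
```

```text
{'time': 0.0, 'joint_pos': array([-1.22941020e+00,  3.53658597e-01,  1.63412811e+00,  7.59105118e-06,
        1.15522878e+00, -2.41691234e-03]), 'qvel': array([-0.00146048,  0.00135203, -0.00033644, -0.00046677, -0.00238522,
        0.00108616]), 'joint_torque': array([ 3.44934873e-03, -6.05248332e+01, -3.42062116e+01,  1.67422936e-04,
        9.54056246e-03,  5.47123375e-05]), 'eef_pos': array([ 0.2104993 , -0.58797227,  0.23055775]), 'eef_rot': array([-3.09390748e+00, -5.37143895e-01,  3.66069338e-04]), 'ft_force': array([-0.37117608, -0.01706517, -1.07949426]), 'wrist_torque': array([ 0.00865857, -0.02232263, -0.03909584]), 'grip_width': 0.08573923674894894}
scene 605.5312008935118 321.0946554163889 239.35610904357287 ['color', 'depth', 'fx', 'fy', 'cx', 'cy', 'cam_to_world', 'shot']
[[ 0.259 -0.755  0.603  1.046]
 [ 0.966  0.195 -0.171 -0.104]
 [ 0.012  0.626  0.779  0.784]
 [ 0.     0.     0.     1.   ]]
long_bar_mid 0.92 [482. 243.] 2668 [0.548 0.292 0.063] [[0.523, 0.186, 0.047], [0.569, 0.405, 0.067]]
short_bar_a_mid 0.78 [458. 182.] 1286 [0.42  0.305 0.063] [[0.398, 0.245, 0.047], [0.433, 0.369, 0.067]]
tube_mouth 0.68 [163. 311.] 11834 [ 0.539 -0.188  0.011] [[0.496, -0.311, 0.0], [0.598, -0.035, 0.104]]
tube_mouth 0.59 [466. 207.] 1379 [0.483 0.296 0.063] [[0.464, 0.234, 0.047], [0.497, 0.358, 0.066]]
side 535.2700958032794 316.203919848021 235.99776496657142 ['color', 'depth', 'fx', 'fy', 'cx', 'cy', 'cam_to_world', 'shot']
[[-0.989  0.09  -0.119  0.418]
 [-0.15  -0.59   0.794  0.788]
 [ 0.001  0.803  0.596  0.655]
 [ 0.     0.     0.     1.   ]]
long_bar_mid 0.61 [276. 374.] 2881 [0.543 0.323 0.066] [[0.519, 0.189, 0.009], [0.566, 0.413, 0.068]]
short_bar_a_mid 0.78 [374. 386.] 1515 [0.413 0.323 0.066] [[0.396, 0.251, 0.051], [0.43, 0.374, 0.068]]
tube_mouth 0.79 [337. 213.] 3968 [ 0.519 -0.148  0.013] [[0.454, -0.314, 0.002], [0.592, -0.024, 0.106]]
```

View pics/scene0.png

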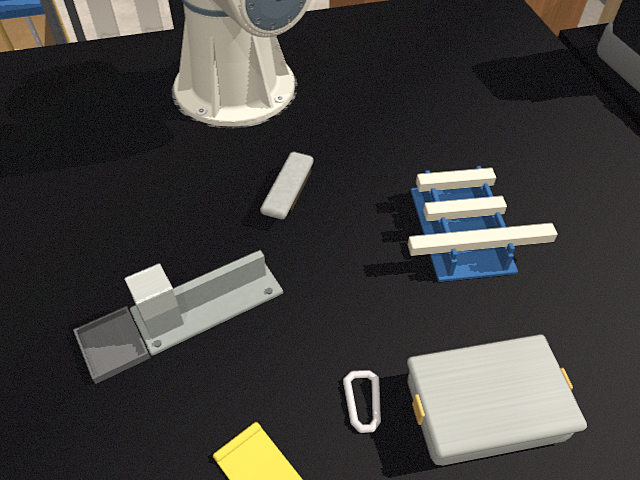

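View pics/side0.png

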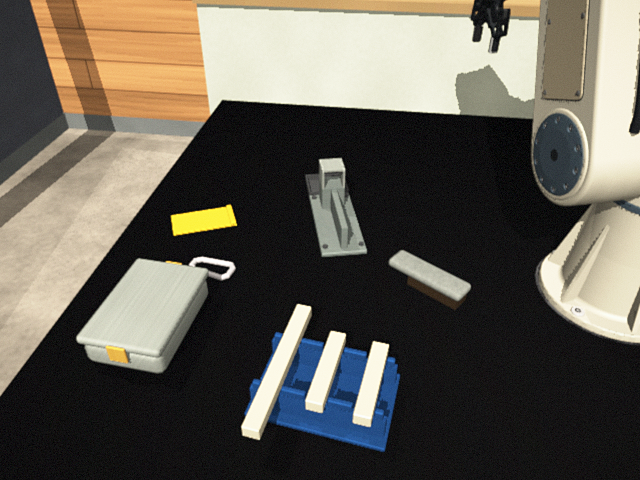

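The scene view shows the long bar at (482,240) and the tube at (155,295), with the rail running to (265,260). The side view agrees. Next I'll measure both precisely.

Run:
```python
from h import *
def rect(w):
    (c,s,a)=cv2.minAreaRect((w[:,:2]*1000).astype(np.float32)); b=cv2.boxPoints((c,s,a))
    e=[b[1]-b[0],b[2]-b[1]]; e=max(e,key=np.linalg.norm)
    return np.round(c,1),np.round(s,1),round(np.degrees(np.arctan2(e[1],e[0]))%180,2)
for n in ["scene","side"]:
    p=get_image(n)
    w,u,v=world(p)
    def box(lo,hi): return w[np.all((w>lo)&(w<hi),axis=1)]
    for nm,lo,hi in [("bar",(.51,.15,.058),(.6,.45,.075)),("tubetop",(.42,-.35,.096),(.65,0,.112)),("rail",(.42,-.35,.055),(.65,0.05,.064)),("base",(.42,-.35,.006),(.65,0.05,.0125))]:
        b=box(lo,hi); print(n,nm,len(b),rect(b),np.round(np.median(b,0),4), np.round(np.percentile(b[:,2],[5,95]),4))
        d=b[:,:2]-b[:,:2].mean(0); V=np.linalg.svd(d,full_matrices=False)[2][0]; print("  pca",np.degrees(np.arctan2(V[1],V[0]))%180, np.round(np.percentile(d@V,[0.5,99.5]),4),np.round(b[:,:2].mean(0),4))
    for a in [("short1",(.45,.2,.058),(.51,.45,.075)),("short2",(.39,.2,.058),(.45,.45,.075))]:
        print(a[0],rect(box(a[1],a[2])))
```

```text
scene bar 2126 (array([543.8, 298.3]), array([ 66.4, 230.5]), np.float32(90.05)) [0.546  0.2965 0.0638] [0.059  0.0661]
  pca 82.52140055753989 [-0.1146  0.1124] [0.5459 0.2962]
scene tubetop 1203 (array([ 535. , -201.1]), array([51.8, 50.1]), np.float32(15.69)) [ 0.538  -0.201   0.1031] [0.0991 0.1051]
  pca 14.23129673637925 [-0.027   0.0227] [ 0.5376 -0.2008]
scene rail 961 (array([ 524.9, -129.8]), array([ 46.7, 196.6]), np.float32(101.08)) [ 0.5136 -0.1215  0.059 ] [0.0558 0.062 ]
  pca 110.89639549978948 [-0.0882  0.1053] [ 0.5173 -0.1226]
scene base 3636 (array([ 526.2, -171.2]), array([ 94.4, 295.8]), np.float32(105.63)) [ 0.5376 -0.1342  0.0092] [0.0068 0.0118]
  pca 101.64735756908804 [-0.173   0.1209] [ 0.5397 -0.1406]
short1 (array([480.4, 297.9]), array([131.8,  59. ]), np.float32(89.95))
short2 (array([420.1, 308.5]), array([ 58.2, 131.2]), np.float32(90.3))
side bar 2641 (array([541.6, 299.6]), array([ 62.4, 229.7]), np.float32(90.16)) [0.5433 0.3251 0.066 ] [0.0596 0.0679]
  pca 82.54412372776028 [-0.1283  0.0992] [0.5428 0.3147]
side tubetop 321 (array([ 533.5, -201. ]), array([48.5, 56.4]), np.float32(106.11)) [ 0.5339 -0.1966  0.1056] [0.1009 0.1073]
  pca 106.15584080440614 [-0.0299  0.0234] [ 0.5332 -0.1974]
side rail 553 (array([ 514.3, -131.8]), array([ 48.1, 199.7]), np.float32(105.4)) [ 0.5176 -0.1704  0.0615] [0.0567 0.0632]
  pca 105.2451844318016 [-0.114   0.0818] [ 0.5182 -0.1468]
side base 1457 (array([ 512.9, -190.8]), array([130.1, 335.5]), np.float32(106.89)) [ 0.5153 -0.103   0.0111] [0.0075 0.0124]
  pca 108.91716532191845 [-0.2046  0.0948] [ 0.5145 -0.1153]
short1 (array([480., 298.]), array([133.6,  59.8]), np.float32(89.93))
short2 (array([420.2, 310.4]), array([131.4,  59.5]), np.float32(89.95))
```

Run:
```python
from h import *
def rect(w):
    (c,s,a)=cv2.minAreaRect((w[:,:2]*1000).astype(np.float32)); b=cv2.boxPoints((c,s,a))
    e=[b[1]-b[0],b[2]-b[1]]; e=max(e,key=np.linalg.norm)
    return np.round(c,1),np.round(s,1),round(float(np.degrees(np.arctan2(e[1],e[0]))%180),2)
def pc(b):
    d=b[:,:2]-b[:,:2].mean(0); V=np.linalg.svd(d,full_matrices=False)[2]
    q=[np.percentile(d@V[i],[1,99]) for i in (0,1)]
    c=b[:,:2].mean(0)+sum(q[i].mean()*V[i] for i in (0,1))
    return round(float(np.degrees(np.arctan2(V[0][1],V[0][0]))%180),2),np.round(c*1000,1),np.round([np.ptp(x)*1000 for x in q],1)
for n in ["scene","side"]:
    p=get_image(n)
    for r in regions_of(p,"long_bar_mid")[:1]:
        w,u,v=world(p,cv2.erode(r["mask"].astype(np.uint8),np.ones((2,2)))>0)
        z=np.median(w[w[:,2]>.06,2]); b=w[abs(w[:,2]-z)<.004]; print(n,"bar",z,rect(b),pc(b))
    w,u,v=world(p)
    f=np.array([.272,-.962]); l=np.array([.962,.272]); m=np.array([.528,-.177])
    t=(w[:,:2]-m)@f; s=(w[:,:2]-m)@l
    k=(abs(s)<.02)&(t>-.135)&(t<-.012)&(w[:,2]>.057)&(w[:,2]<.064); b=w[k]; print(" rail",rect(b),pc(b),np.median(b[:,2]))
    # centre of rail by t
    tt,ss=t[k],s[k]
    mids=[]
    for a in np.arange(-.13,-.015,.01):
        q=ss[(tt>=a)&(tt<a+.01)]
        if len(q)>5: mids.append((a+.005,(q.min()+q.max())/2,np.ptp(q)))
    print(np.round(np.array(mids)*1000,1).tolist())
    k=(abs(s)<.04)&(t>-.02)&(t<.07)&(w[:,2]>.100)&(w[:,2]<.110); b=w[k]; print(" tube",rect(b),pc(b)); print(np.round(np.percentile(s[k],[1,99])*1000,1),np.round(np.percentile(t[k],[1,99])*1000,1))
    k=(abs(s)<.07)&(t>-.2)&(t<.07)&(w[:,2]>.0075)&(w[:,2]<.0125); 
    print(" base s",np.round(np.percentile(s[k],[1,99])*1000,1),"t",np.round(np.percentile(t[k],[.5,99])*1000,1))
    for a in np.arange(-.14,-.01,.03):
        q=s[k&(t>a)&(t<a+.01)]; print("   ",round(a,3),np.round([q.min()*1000,q.max()*1000],1),end="")
    print()
```

```text
scene bar 0.0639179441973256 (array([546.4, 297.1]), array([228.6,  23.8]), 82.48) (82.37, array([546.3, 296.5]), array([222.7,  21.8]))
 rail (array([ 509. , -106.1]), array([ 15.6, 122.3]), 105.67) (105.7, array([ 508.7, -106.1]), array([121. ,  14.3])) 0.05910794194131497
[[-125.0, 1.1, 13.9], [-115.0, 0.5, 12.4], [-105.0, 0.4, 14.2], [-95.0, 1.4, 12.9], [-85.0, 0.3, 12.5], [-75.0, 0.8, 14.5], [-65.0, 1.1, 14.7], [-55.0, 0.5, 13.9], [-45.0, 1.0, 15.6], [-35.0, 0.5, 13.5], [-25.0, 0.4, 12.6], [-15.0, 0.5, 14.3]]
 tube (array([ 534.7, -201.2]), array([51.5, 50.3]), 15.34) (135.77, array([ 536. , -200.9]), array([58.6, 58.1]))
[-23.8  24.8] [ 0.7 49.7]
 base s [-42.6  45.7] t [-152.7   62.6]
    -0.14 [-43.   45.7]    -0.11 [-43.5  47.4]    -0.08 [-43.4  46.1]    -0.05 [-43.3  46. ]    -0.02 [-44.1  46.4]
side bar 0.06621300898697441 (array([541.8, 299.9]), array([230. ,  23.5]), 82.24) (82.28, array([541.8, 302. ]), array([223.2,  22.1]))
 rail (array([ 506.8, -106. ]), array([ 12.5, 121.3]), 105.77) (105.62, array([ 506.7, -105.8]), array([119.9,  12. ])) 0.061569438948088084
[[-125.0, -1.2, 12.2], [-115.0, -0.8, 11.6], [-105.0, -0.6, 11.0], [-95.0, -0.8, 11.4], [-85.0, -0.7, 11.8], [-75.0, -1.2, 11.8], [-65.0, -1.2, 12.0], [-55.0, -1.0, 11.8], [-45.0, -1.5, 11.5], [-35.0, -1.1, 11.4], [-25.0, -0.9, 10.9], [-15.0, -1.7, 11.1]]
 tube (array([ 533.6, -201.1]), array([48.2, 56.4]), 105.64) (98.42, array([ 533.3, -200.2]), array([55.1, 49.9]))
[-25.   22.8] [-2.9 50.3]
 base s [-45.2  43.5] t [-156.3   61.2]
    -0.14 [-44.9  43.9]    -0.11 [-45.   42.5]    -0.08 [-44.8  43.3]    -0.05 [-46.2  43.7]    -0.02 [-45.4  43.5]
```

Request:
servo_tool:
  targets:
    - [0.35,[0,0,0],[0,0,-1]]
    - [0.35,[0,0,0],[0,0,-1]]
    - [0.35,[0,0,0],[0,0,-1]]
    - [0.35,[0,0,0],[0,0,-1]]
    - [0.35,[0,0,0],[0,0,-1]]
    - [0.35,[0,0,0],[0,0,-1]]
    - [0.35,[0,0,0],[0,0,-1]]
    - [0.35,[0,0,0],[0,0,-1]]
    - [0.35,[0,0,0],[0,0,-1]]
    - [0.35,[0,0,0],[0,0,-1]]
    - [0.35,[0,0,0],[0,0,-1]]
    - [0.35,[0,0,0],[0,0,-1]]
  force: 40

```text
time: 1.7
eef_pos: [0.2107, -0.5884, 0.2313]
eef_rot: [2.407, 2.018, 0.0]
ft_force: [-0.0, 1.1, 0.3]
grip_width: 0.0556
```

```bash
cat >> h.py <<'E'
def to(xyz,line):
    s=read_state(); M=R.from_rotvec(s["eef_rot"]).as_matrix()
    d=M.T@(np.array(xyz)-s["eef_pos"])/.03
    x=M[:,0]; yaw=np.degrees(np.arctan2(x[1],x[0])); dy=(line-yaw+90)%180-90
    print("t",s["time"],"pos",np.round(s["eef_pos"],4),"yaw",round(yaw,2),"z",np.round(M[:,2],4),"w",s["grip_width"],"F",np.round(s["ft_force"],1),"q",np.round(s["joint_pos"],2))
    print("shift units",np.round(d,2),"turn z units",round(-dy/5,2))
E
python3 -c "
from h import *
to((.544,.2985,.15),82.4)"
```

```text
t 1.7 pos [ 0.2107 -0.5884  0.2313] yaw 79.95 z [ 1.e-04 -1.e-04 -1.e+00] w 0.055592856335243364 F [-0.   1.1  0.3] q [-1.23  0.35  1.63  0.    1.16 -1.05]
shift units [31.05  5.78  2.71] turn z units -0.49
```

Request:
servo_tool:
  targets:
    - [0.35,[0,0,0],[0,0,-0.49]]
    - [0.35,[1,0.23,0],[0,0,0]]
    - [0.35,[1,0.23,0],[0,0,0]]
    - [0.35,[1,0.23,0],[0,0,0]]
    - [0.35,[1,0.23,0],[0,0,0]]
    - [0.35,[1,0.23,0],[0,0,0]]
    - [0.35,[1,0.23,0],[0,0,0]]
    - [0.35,[1,0.23,0],[0,0,0]]
    - [0.35,[1,0.23,0],[0,0,0]]
    - [0.35,[1,0.23,0],[0,0,0]]
    - [0.35,[1,0.23,0],[0,0,0]]
    - [0.35,[1,0.23,0],[0,0,0]]

```text
time: 2.7
eef_pos: [0.3312, -0.2705, 0.2315]
eef_rot: [2.368, 2.063, 0.0]
ft_force: [0.6, 0.7, 0.2]
grip_width: 0.0556
```

Request:
servo_tool:
  targets:
    - [0.35,[1,0.23,0],[0,0,0]]
    - [0.35,[1,0.23,0],[0,0,0]]
    - [0.35,[1,0.23,0],[0,0,0]]
    - [0.35,[1,0.23,0],[0,0,0]]
    - [0.35,[1,0.23,0],[0,0,0]]
    - [0.35,[1,0.23,0],[0,0,0]]
    - [0.35,[1,0.23,0],[0,0,0]]
    - [0.35,[1,0.23,0],[0,0,0]]
    - [0.35,[1,0.23,0],[0,0,0]]
    - [0.35,[1,0.23,0],[0,0,0]]
    - [0.35,[1,0.23,0],[0,0,0]]
    - [0.35,[1,0.23,0],[0,0,0]]

```text
time: 3.7
eef_pos: [0.4625, 0.0751, 0.2315]
eef_rot: [2.368, 2.064, 0.001]
ft_force: [0.9, -1.0, -0.3]
grip_width: 0.0555
```

```bash
python3 -c "
from h import *
to((.544,.2985,.15),82.4)"
```

```text
t 3.7 pos [0.4625 0.0751 0.2315] yaw 82.16 z [ 6.e-04  0.e+00 -1.e+00] w 0.055510428002029905 F [ 0.9 -1.  -0.3] q [ 0.16  0.11  1.96 -0.    1.08  0.29]
shift units [7.75 1.67 2.72] turn z units -0.05
```

Request:
servo_tool:
  targets:
    - [0.35,[1,0.2,0.2],[0,0,0]]
    - [0.35,[1,0.2,0.3],[0,0,0]]
    - [0.35,[1,0.2,0.4],[0,0,0]]
    - [0.35,[1,0.2,0.4],[0,0,0]]
    - [0.35,[1,0.2,0.4],[0,0,0]]
    - [0.35,[1,0.2,0.4],[0,0,0]]
    - [0.35,[0.7,0.2,0.3],[0,0,0]]
    - [0.35,[0,0,0],[0,0,0]]
    - [0.35,[0,0,0],[0,0,0]]
    - [0.35,[0,0,0],[0,0,0]]

```text
time: 4.53
eef_pos: [0.5309, 0.2663, 0.1593]
eef_rot: [2.368, 2.064, -0.001]
ft_force: [-1.4, 0.0, -0.9]
grip_width: 0.0556
```

Run:
```python
from h import *
to((.544,.2985,.15),82.4)
s=read_state(); p=get_image("wrist"); save(p,"w1.png")
print(p["fx"],p["cx"],p["cy"],np.round(p["mount"],3), [k for k in p])
T=np.eye(4);T[:3,:3]=R.from_rotvec(s["eef_rot"]).as_matrix();T[:3,3]=s["eef_pos"]
v,u=np.nonzero(p["depth"]>0); d=p["depth"][v,u]
a=(u-p["cx"])/p["fx"]; b=(v-p["cy"])/p["fy"]; th=np.hypot(a,b); k=np.tan(th)/np.maximum(th,1e-9)
c=np.stack([a*k*d,-b*k*d,-d,np.ones_like(d)]); w=(T@np.array(p["mount"])@c)[:3].T
for r in regions_of(p,"long_bar_mid")[:3]:
    b=w[r["mask"][v,u]]; b=b[(b[:,2]>.057)&(b[:,2]<.073)]
    if len(b)<50: continue
    cc,ss,_=cv2.minAreaRect((b[:,:2]*1000).astype(np.float32)); dd=b[:,:2]-b[:,:2].mean(0); V=np.linalg.svd(dd,full_matrices=False)[2][0]
    print(r["conf"],cc,ss,np.degrees(np.arctan2(V[1],V[0]))%180,np.median(b,0))
```

```text
t 4.5333 pos [0.5309 0.2663 0.1593] yaw 82.16 z [-5.e-04 -5.e-04 -1.e+00] w 0.0556176312213075 F [-1.4  0.  -0.9] q [ 0.46  0.38  1.77 -0.    0.99  0.6 ]
shift units [1.12 0.29 0.31] turn z units -0.05
371.64829954431775 319.5869127433226 235.0239267546796 [[-0.     0.965  0.262  0.066]
 [ 1.     0.    -0.    -0.   ]
 [-0.001  0.262 -0.965 -0.142]
 [ 0.     0.     0.     1.   ]] ['color', 'depth', 'fx', 'fy', 'cx', 'cy', 'mount', 'shot']
0.64 (542.5779418945312, 298.7335205078125) (229.5145721435547, 24.598709106445312) 82.41522665352166 [0.54366977 0.30854344 0.06453004]
```

View pics/w1.png

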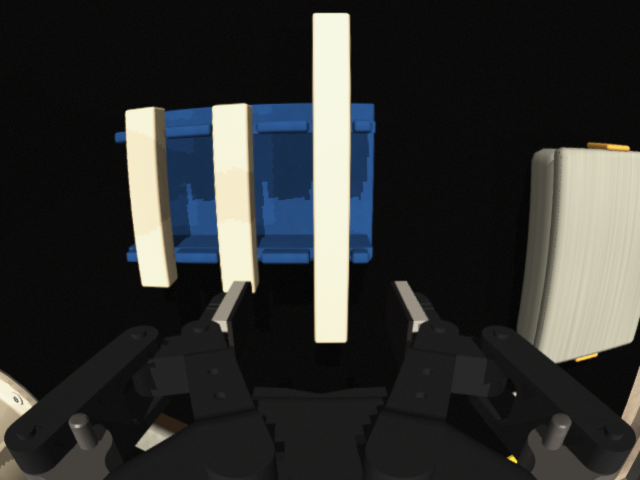

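The wrist view shows the long bar from (332,15) to (332,340). Its centre comes out at (0.543, 0.299), which matches the other cameras. The fingers are narrow enough to miss the neighbouring bar.

Request:
servo_tool:
  targets:
    - [0.35,[0.56,0.13,0],[0,0,-0.05]]
    - [0.35,[0.56,0.13,0],[0,0,0]]
    - [0.35,[0,0,0],[0,0,0]]
    - [0.35,[0,0,0.7],[0,0,0]]
    - [0.35,[0,0,0.7],[0,0,0]]
    - [0.35,[0,0,0.7],[0,0,0]]
    - [0.35,[0,0,0.7],[0,0,0]]
    - [0.35,[0,0,0.7],[0,0,0]]
    - [0.35,[0,0,0.4],[0,0,0]]
    - [0.35,[0,0,0.25],[0,0,0]]
    - [0.35,[0,0,0],[0,0,0]]
    - [0.35,[0,0,0],[0,0,0]]

```text
time: 5.63
eef_pos: [0.5437, 0.2988, 0.0354]
eef_rot: [2.364, 2.069, 0.001]
ft_force: [0.0, -0.0, 0.9]
grip_width: 0.0554
```

Run:
```python
from h import *
to((.543,.2987,.034),82.4)
```

```text
t 5.6333 pos [0.5437 0.2988 0.0354] yaw 82.38 z [ 3.e-04  1.e-04 -1.e+00] w 0.05539398621318162 F [ 0.  -0.   0.9] q [ 0.5   0.58  1.77 -0.    0.79  0.63]
shift units [-0.01 -0.02  0.05] turn z units -0.0
```

Closing on the bar.

Request:
servo_tool:
  targets:
    - [1,[0,0,0],[0,0,0]]
    - [1,[0,0,0],[0,0,0]]
    - [1,[0,0,0],[0,0,0]]
    - [1,[0,0,0],[0,0,0]]
    - [1,[0,0,0],[0,0,0]]
    - [1,[0,0,0],[0,0,0]]
    - [1,[0,0,0],[0,0,0]]
    - [1,[0,0,0],[0,0,0]]
  force: 50

```text
time: 6.3
eef_pos: [0.5442, 0.2994, 0.036]
eef_rot: [2.363, 2.069, 0.003]
ft_force: [-0.8, -0.5, 6.6]
grip_width: 0.0236
```

Request:
servo_tool:
  targets:
    - [1,[0,0,-0.2],[0,0,0]]
    - [1,[0,0,-0.4],[0,0,0]]
    - [1,[0,0,-0.5],[0,0,0]]
    - [1,[0,0,-0.6],[0,0,0]]
    - [1,[0,0,-0.6],[0,0,0]]
    - [1,[0,0,-0.6],[0,0,0]]
    - [1,[0,0,-0.4],[0,0,0]]
    - [1,[0,0,-0.2],[0,0,0]]
    - [1,[0,0,0],[0,0,0]]
    - [1,[0,0,0],[0,0,0]]

```text
time: 7.13
eef_pos: [0.5433, 0.299, 0.1397]
eef_rot: [2.364, 2.069, 0.0]
ft_force: [-0.1, 0.1, -0.5]
grip_width: 0.023
```

Run:
```python
from h import *
# target: bar middle at t=-145 behind mouth, height
f=np.array([.2706,-.9627]); m=np.array([.528,-.177])
a=m-.15*f; print(a)
to((a[0],a[1],.1286),105.7)
p=get_image("side"); save(p,"side1.png")
```

```text
[ 0.48741  -0.032595]
t 7.1333 pos [0.5433 0.299  0.1397] yaw 82.4 z [ 0.  0. -1.] w 0.02303094739263997 F [-0.1  0.1 -0.5] q [0.5  0.44 1.72 0.   0.98 0.63]
shift units [-11.2   -0.38   0.37] turn z units -4.66
```

View pics/side1.png

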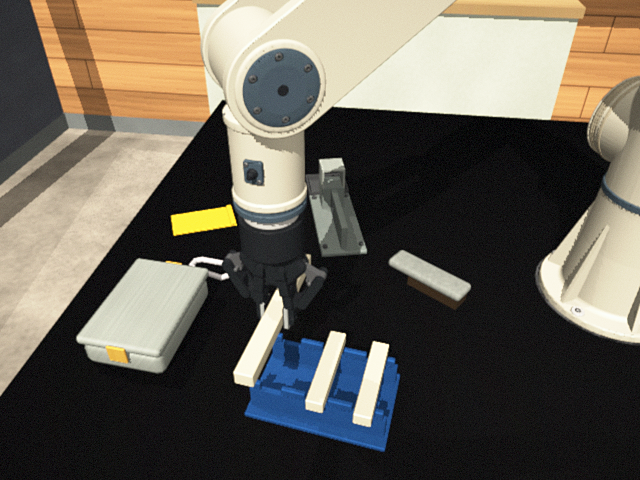

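The bar is held level in the jaws and clear of the rack. Carrying it to a point behind the mouth.

Request:
servo_tool:
  targets:
    - [1,[-0.5,0,0],[0,0,0]]
    - [1,[-1,-0.04,0],[0,0,0]]
    - [1,[-1,-0.04,0],[0,0,0]]
    - [1,[-1,-0.04,0],[0,0,0]]
    - [1,[-1,-0.04,0],[0,0,0]]
    - [1,[-1,-0.04,0],[0,0,0]]
    - [1,[-1,-0.04,0],[0,0,0]]
    - [1,[-1,-0.04,0],[0,0,0]]
    - [1,[-1,-0.04,0],[0,0,0]]
    - [1,[-1,-0.04,0],[0,0,0]]
    - [1,[-1,-0.04,0],[0,0,0]]
    - [1,[-0.6,0,0],[0,0,0]]

```text
time: 8.18
eef_pos: [0.4854, -0.0322, 0.1388]
eef_rot: [-2.364, -2.068, 0.003]
ft_force: [-0.7, 0.3, -0.9]
grip_width: 0.0233
```

Request:
servo_tool:
  targets:
    - [1,[-0.1,0,0],[0,0,-0.5]]
    - [1,[0,0,0],[0,0,-0.8]]
    - [1,[0,0,0],[0,0,-0.8]]
    - [1,[0,0,0],[0,0,-0.8]]
    - [1,[0,0,0],[0,0,-0.8]]
    - [1,[0,0,0],[0,0,-0.6]]
    - [1,[0,0,0],[0,0,-0.36]]
    - [1,[0,0,0],[0,0,0]]
    - [1,[0,0,0],[0,0,0]]

```text
time: 8.93
eef_pos: [0.4862, -0.0328, 0.1391]
eef_rot: [-1.898, -2.502, 0.001]
ft_force: [0.5, 0.3, -1.6]
grip_width: 0.0232
```

Run:
```python
from h import *
to((.4874,-.0326,.0535),105.7)
f=np.array([.2706,-.9627]); l=np.array([.9627,.2706]); m=np.array([.528,-.177])
for n in ["scene","side"]:
    p=get_image(n); save(p,n+"2.png")
    for r in regions_of(p,"long_bar_mid")[:2]:
        w,u,v=world(p,r["mask"]); b=w[(w[:,2]>.15)]
        if len(b)<50: continue
        z=np.percentile(b[:,2],90); b=b[b[:,2]>z-.006]
        t=(b[:,:2]-m)@f; s=(b[:,:2]-m)@l; print(n,r["conf"],"ztop",np.median(b[:,2]),"t",np.round(np.percentile(t,[0.5,99.5]),4))
        for lo in (-.27,-.22,-.18,-.12,-.08,-.05):
            k=(t>lo)&(t<lo+.02); print("  ",lo,k.sum(),np.round([s[k].min(),s[k].max(),np.median(b[k,2])],4) if k.sum()>5 else "")
```

```text
t 8.9333 pos [ 0.4862 -0.0328  0.1391] yaw 105.62 z [-0.0015  0.     -1.    ] w 0.023181467966167428 F [ 0.5  0.3 -1.6] q [-0.07  0.26  2.01 -0.    0.88 -0.34]
shift units [-0.01  0.04  2.85] turn z units -0.02
scene 0.8 ztop 0.16707953004658038 t [-0.2619 -0.0347]
   -0.27 125 [-0.0121  0.0139  0.1671]
   -0.22 201 [-0.0121  0.0139  0.167 ]
   -0.18 11 [0.0462 0.0644 0.2322]
   -0.12 221 [-0.013   0.0134  0.1671]
   -0.08 235 [-0.0128  0.0127  0.1671]
   -0.05 198 [-0.0128  0.0134  0.1671]
```

View pics/scene2.png

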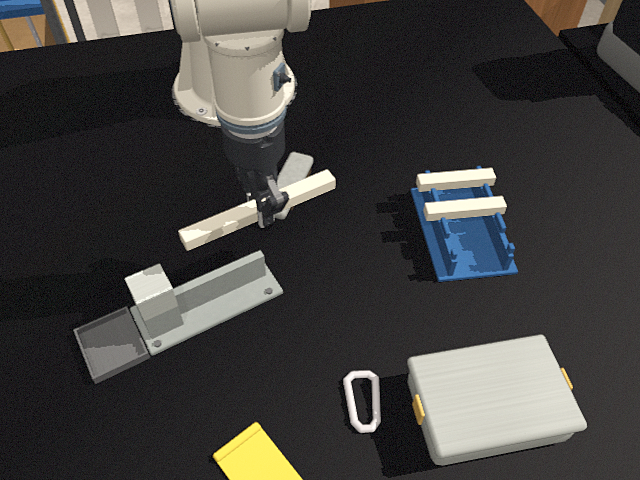

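View pics/side2.png

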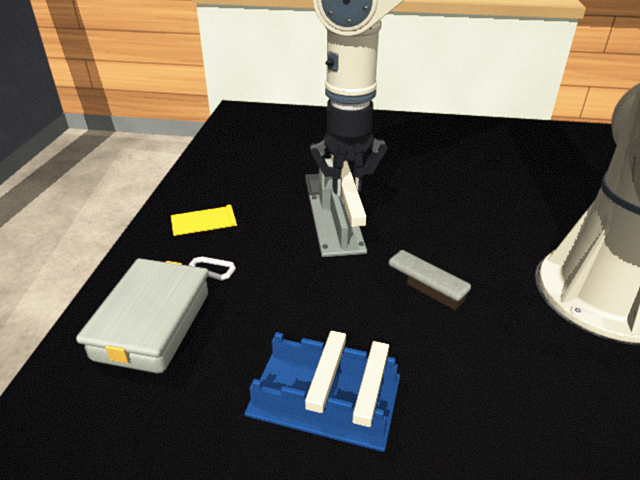

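The bar is level, and its lateral centre is +0.5 mm in the scene camera, the same as the rail and tube there. Lowering it to about 5 mm above rail height, then feeding.

Request:
servo_tool:
  targets:
    - [1,[0,0,0.3],[0,0,-0.02]]
    - [1,[0,0,0.6],[0,0,0]]
    - [1,[0,0,0.6],[0,0,0]]
    - [1,[0,0,0.6],[0,0,0]]
    - [1,[0,0,0.4],[0,0,0]]
    - [1,[0,0,0.2],[0,0,0]]
    - [1,[0,0,0.08],[0,0,0]]
    - [1,[0,0,0],[0,0,0]]
    - [1,[0,0,0],[0,0,0]]
    - [1,[0,0,0],[0,0,0]]

```text
time: 9.97
eef_pos: [0.4877, -0.0324, 0.057]
eef_rot: [1.894, 2.505, 0.001]
ft_force: [-0.4, 0.8, -1.2]
grip_width: 0.0233
```

Run:
```python
from h import *
to((.4874,-.0326,.056),105.7)
f=np.array([.2706,-.9627]); l=np.array([.9627,.2706]); m=np.array([.528,-.177])
p=get_image("scene"); save(p,"scene3.png")
for r in regions_of(p,"long_bar_mid")[:1]:
        w,u,v=world(p,r["mask"]); b=w[(w[:,2]>.075)&(w[:,2]<.095)]
        t=(b[:,:2]-m)@f; s=(b[:,:2]-m)@l; print(r["conf"],"ztop",np.median(b[:,2]),"t",np.round(np.percentile(t,[0.5,99.5]),4))
        for lo in (-.27,-.22,-.12,-.08,-.05):
            k=(t>lo)&(t<lo+.02); print("  ",lo,k.sum(),np.round([s[k].min(),s[k].max(),np.median(b[k,2])],4) if k.sum()>5 else "")
```

```text
t 9.9667 pos [ 0.4877 -0.0324  0.057 ] yaw 105.8 z [ 1.3e-03 -1.0e-04 -1.0e+00] w 0.023262475257183033 F [-0.4  0.8 -1.2] q [-0.07  0.4   2.06 -0.    0.69 -0.35]
shift units [-0.   -0.01  0.03] turn z units 0.02
0.83 ztop 0.08465993639813862 t [-0.2614 -0.0344]
   -0.27 119 [-0.01    0.0145  0.0845]
   -0.22 204 [-0.0117  0.0145  0.0844]
   -0.12 227 [-0.0113  0.0156  0.0848]
   -0.08 235 [-0.0103  0.0153  0.0847]
   -0.05 197 [-0.0094  0.0157  0.0845]
```

View pics/scene3.png

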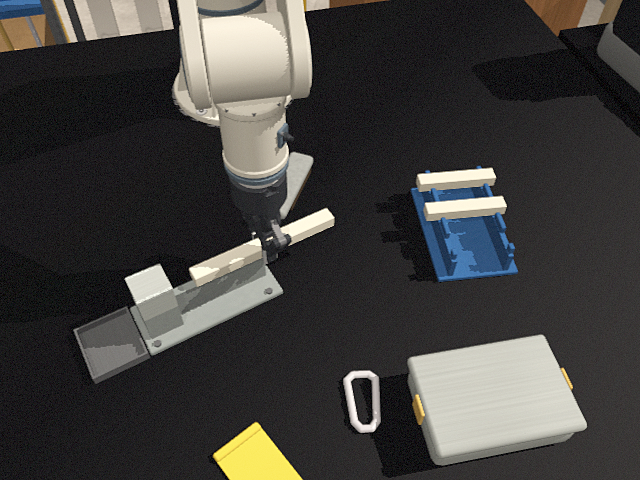

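It is level at the right height but about 1.5 mm to +y, so I'll correct that while feeding the first half.

Request:
servo_tool:
  targets:
    - [1,[0,-0.05,0],[0,0,0.02]]
    - [1,[-0.2,0,0],[0,0,0]]
    - [1,[-0.3,0,0],[0,0,0]]
    - [1,[-0.3,0,0],[0,0,0]]
    - [1,[-0.3,0,0],[0,0,0]]
    - [1,[-0.3,0,0],[0,0,0]]
    - [1,[-0.3,0,0],[0,0,0]]
    - [1,[-0.2,0,0],[0,0,0]]
    - [1,[0,0,0],[0,0,0]]
    - [1,[0,0,0],[0,0,0]]

```text
time: 10.9
eef_pos: [0.5011, -0.0881, 0.0563]
eef_rot: [-1.898, -2.503, 0.0]
ft_force: [0.8, -0.3, -1.3]
grip_width: 0.023
```

Run:
```python
from h import *
f=np.array([.2706,-.9627]); l=np.array([.9627,.2706]); m=np.array([.528,-.177])
a=m-.035*f
to((a[0],a[1],.056),105.7)
p=get_image("scene"); save(p,"scene4.png")
for r in regions_of(p,"long_bar_mid")[:1]:
        w,u,v=world(p,r["mask"]); b=w[(w[:,2]>.075)&(w[:,2]<.095)]
        t=(b[:,:2]-m)@f; s=(b[:,:2]-m)@l; print(r["conf"],"ztop",np.median(b[:,2]),"t",np.round(np.percentile(t,[0.5,99.5]),4))
        for lo in (-.2,-.17,-.15,-.07,-.05,-.03):
            k=(t>lo)&(t<lo+.02); print("  ",lo,k.sum(),np.round([s[k].min(),s[k].max(),np.median(b[k,2])],4) if k.sum()>5 else "")
p=get_image("side"); save(p,"side4.png")
cv2.imwrite("pics/side4z.png",cv2.resize(p["color"][120:280,240:440,::-1],None,fx=4,fy=3.7))
```

```text
t 10.9 pos [ 0.5011 -0.0881  0.0563] yaw 105.64 z [-2.e-04  1.e-04 -1.e+00] w 0.022999362699737923 F [ 0.8 -0.3 -1.3] q [-0.18  0.42  2.01  0.    0.71 -0.45]
shift units [-1.93  0.06  0.01] turn z units -0.01
0.88 ztop 0.08404673624440928 t [-0.205  -0.0024]
   -0.2 204 [-0.0125  0.0124  0.0838]
   -0.17 212 [-0.0133  0.0136  0.0838]
   -0.15 210 [-0.0138  0.0133  0.084 ]
   -0.07 234 [-0.0129  0.0129  0.0842]
   -0.05 240 [-0.0138  0.013   0.0841]
   -0.03 247 [-0.0137  0.0125  0.0842]
```

View pics/scene4.png

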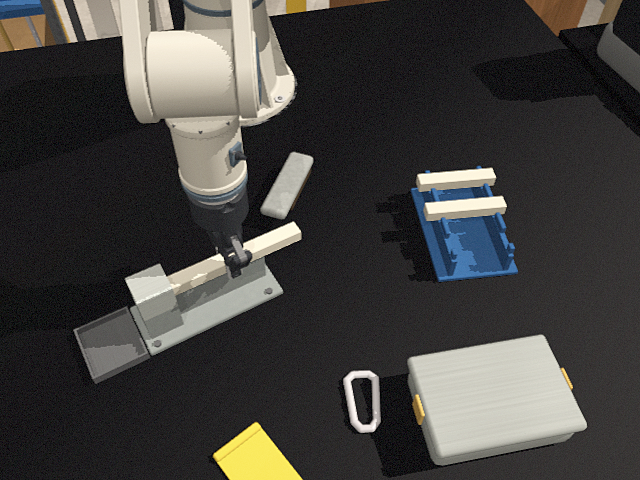

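View pics/side4z.png

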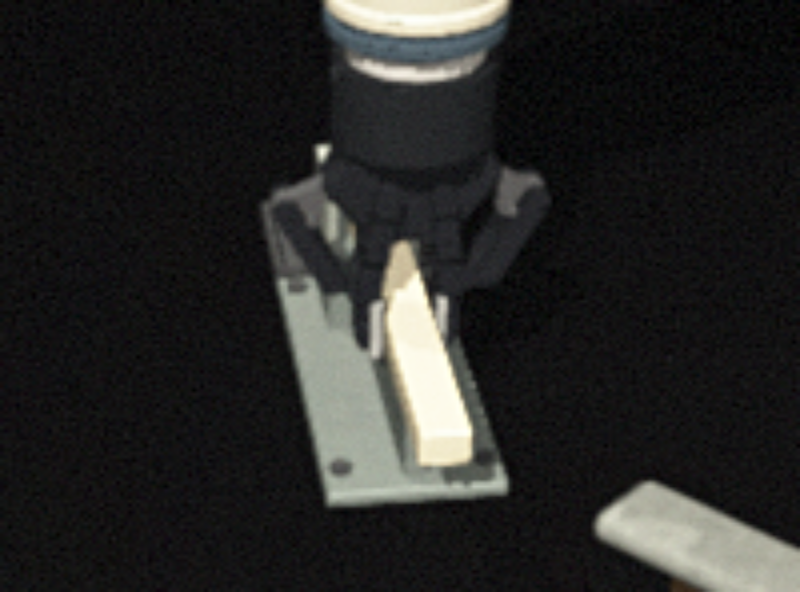

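The bar tip is inside the tube at t ≈ 25 mm, and the wrist force shows no contact. Feeding the remaining 55 mm.

Request:
servo_tool:
  targets:
    - [1,[-0.1,0.03,0],[0,0,0]]
    - [1,[-0.2,0,0],[0,0,0]]
    - [1,[-0.3,0,0],[0,0,0]]
    - [1,[-0.3,0,0],[0,0,0]]
    - [1,[-0.3,0,0],[0,0,0]]
    - [1,[-0.3,0,0],[0,0,0]]
    - [1,[-0.2,0,0],[0,0,0]]
    - [1,[-0.13,0,0],[0,0,0]]
    - [1,[0,0,0],[0,0,0]]
    - [1,[0,0,0],[0,0,0]]
    - [1,[0,0,0],[0,0,0]]

```text
time: 11.97
eef_pos: [0.5166, -0.1401, 0.0563]
eef_rot: [-1.897, -2.504, 0.0]
ft_force: [-0.5, 0.6, -0.9]
grip_width: 0.0233
```

```bash
cat > chk.py <<'E'
from h import *
import sys
f=np.array([.2706,-.9627]); l=np.array([.9627,.2706]); m=np.array([.528,-.177])
a=m-.035*f
to((a[0],a[1],.0505),105.7)
for n in ["scene","side"]:
    p=get_image(n); save(p,n+sys.argv[1]+".png")
    w,u,v=world(p); t=(w[:,:2]-m)@f; s=(w[:,:2]-m)@l
    k=(abs(s)<.03)&(w[:,2]>.1)&(w[:,2]<.11)&(t>-.02)&(t<.07); print(n,"tube t",np.round(np.percentile(t[k],[1,99]),4) if k.sum()>20 else k.sum())
    c=p["color"][v,u].astype(int)
    k=(abs(s)<.025)&(w[:,2]>.055)&(w[:,2]<.092)&(t>.052)&(t<.13); b=k
    if k.sum()>10: print("  front n",k.sum(),"t",np.round(np.percentile(t[k],[1,50,99]),4),"s",np.round(np.percentile(s[k],[2,98]),4),"z",np.round(np.percentile(w[k,2],[2,98]),4))
    k=(abs(s)<.025)&(w[:,2]>.072)&(w[:,2]<.095)&(t>-.18)&(t<-.06)
    if k.sum()>10: print("  back n",k.sum(),"t",np.round(np.percentile(t[k],[.5,99]),4),"s",np.round(np.percentile(s[k],[2,98]),4),"ztop",np.round(np.median(w[k,2]),4))
    cv2.imwrite("pics/%sz%s.png"%(n,sys.argv[1]),cv2.resize(p["color"][220:400,60:300,::-1] if n=="scene" else p["color"][120:280,240:440,::-1],None,fx=3.2,fy=3.2))
E
python3 chk.py 5
```

```text
t 11.9667 pos [ 0.5166 -0.1401  0.0563] yaw 105.7 z [-4.e-04  2.e-04 -1.e+00] w 0.02325586605266014 F [-0.5  0.6 -0.9] q [-0.27  0.45  1.96  0.    0.73 -0.54]
shift units [-0.12  0.03  0.19] turn z units -0.0
scene tube t [0.0008 0.0497]
  front n 421 t [0.0523 0.0647 0.0771] s [-0.0108  0.013 ] z [0.0675 0.0869]
  back n 1060 t [-0.1517 -0.0637] s [-0.0109  0.013 ] ztop 0.0839
side tube t [-0.001   0.0349]
  back n 447 t [-0.1554 -0.0612] s [-0.0125  0.0107] ztop 0.0863
```

View pics/scenez5.png

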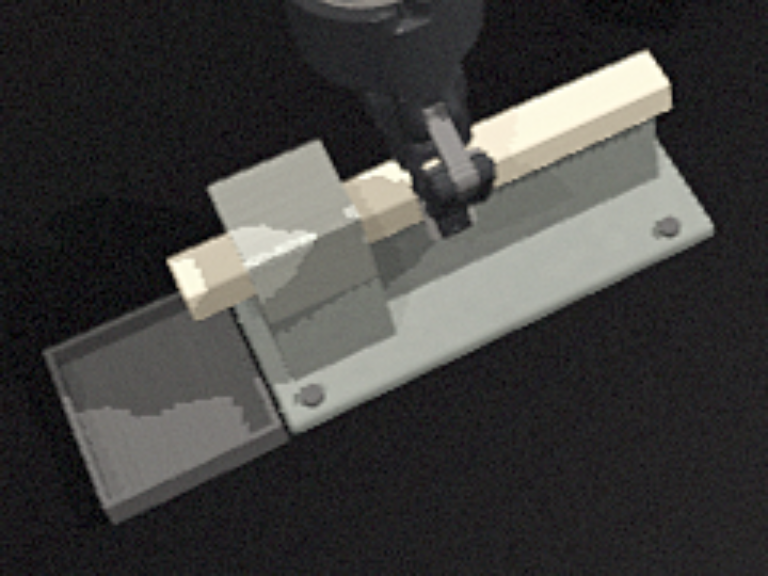

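The far end stands 27–28 mm out, sitting straight in the tube. Advancing 2 mm more, then lowering onto the floor.

Request:
servo_tool:
  targets:
    - [1,[-0.07,0,0],[0,0,0]]
    - [1,[0,0,0.05],[0,0,0]]
    - [1,[0,0,0.05],[0,0,0]]
    - [1,[0,0,0.05],[0,0,0]]
    - [1,[0,0,0],[0,0,0]]
    - [1,[0,0,0],[0,0,0]]

```text
time: 12.57
eef_pos: [0.5172, -0.1423, 0.0517]
eef_rot: [-1.897, -2.504, 0.0]
ft_force: [-0.1, -0.8, -0.6]
grip_width: 0.023
```

```bash
python3 chk.py 6
```

```text
t 12.5667 pos [ 0.5172 -0.1423  0.0517] yaw 105.7 z [-3.e-04  1.e-04 -1.e+00] w 0.023039713761153425 F [-0.1 -0.8 -0.6] q [-0.27  0.46  1.96 -0.    0.73 -0.55]
shift units [-0.05  0.03  0.04] turn z units -0.0
scene tube t [0.0008 0.0497]
  front n 448 t [0.0523 0.0658 0.0792] s [-0.0107  0.0131] z [0.0626 0.0823]
  back n 946 t [-0.1492 -0.0617] s [-0.0109  0.013 ] ztop 0.0793
side tube t 19
  back n 401 t [-0.1529 -0.0613] s [-0.0125  0.0106] ztop 0.082
```

Request:
servo_tool:
  targets:
    - [1,[0,0,0.02],[0,0,0]]
    - [1,[0,0,0],[0,0,0]]
    - [1,[0,0,0],[0,0,0]]

```text
time: 12.92
eef_pos: [0.5174, -0.1423, 0.0513]
eef_rot: [1.897, 2.504, 0.0]
ft_force: [-0.2, -0.2, -1.9]
grip_width: 0.0235
```

Request:
servo_tool:
  targets:
    - [0.5,[0,0,0],[0,0,0]]
    - [0.4,[0,0,0],[0,0,0]]
    - [0.35,[0,0,0],[0,0,0]]
    - [0.3,[0,0,0],[0,0,0]]
    - [0.3,[0,0,0],[0,0,0]]
    - [0.3,[0,0,0],[0,0,0]]
    - [0.3,[0,0,0],[0,0,0]]

```text
time: 13.5
eef_pos: [0.5174, -0.1423, 0.0513]
eef_rot: [1.897, 2.504, 0.0]
ft_force: [0.2, -0.4, -0.2]
grip_width: 0.0597
```

```bash
python3 chk.py 7
```

```text
t 13.5 pos [ 0.5174 -0.1423  0.0513] yaw 105.7 z [ 0.  0. -1.] w 0.05971158309458426 F [ 0.2 -0.4 -0.2] q [-0.27  0.46  1.96  0.    0.72 -0.55]
shift units [-0.04  0.03  0.03] turn z units -0.0
scene tube t [0.0008 0.0498]
  front n 456 t [0.0523 0.066  0.0794] s [-0.0105  0.0131] z [0.0614 0.0813]
  back n 920 t [-0.1493 -0.0635] s [-0.0109  0.0131] ztop 0.0789
side tube t 0
  back n 394 t [-0.153  -0.0608] s [-0.0124  0.0106] ztop 0.0813
```

View pics/scenez7.png

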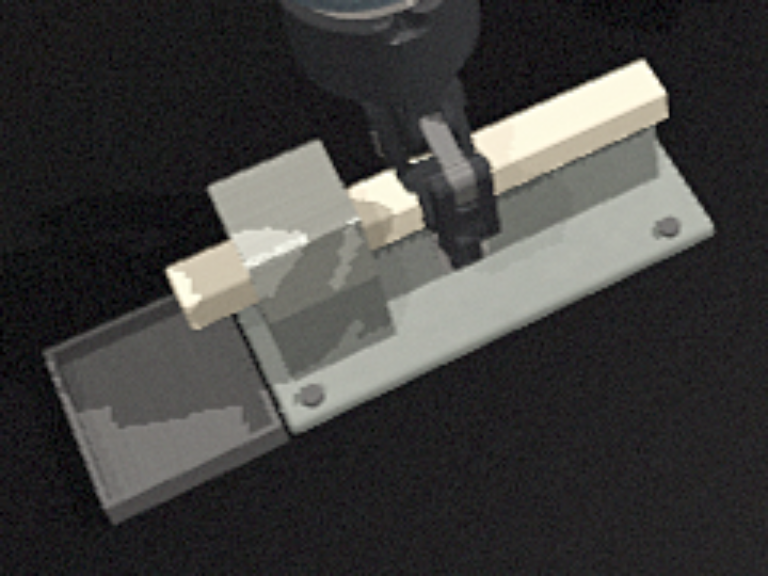

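The bar rests level, with its end about 30 mm out (79.5 against 49.7). Retreating straight up.

Request:
servo_tool:
  targets:
    - [0.3,[0,0,-0.3],[0,0,0]]
    - [0.3,[0,0,-0.5],[0,0,0]]
    - [0.3,[0,0,-0.7],[0,0,0]]
    - [0.3,[0,0,-0.8],[0,0,0]]
    - [0.3,[0,0,-0.8],[0,0,0]]
    - [0.3,[0,0,-0.8],[0,0,0]]
    - [0.3,[0,0,-0.8],[0,0,0]]
    - [0.3,[0,0,-0.6],[0,0,0]]
    - [0.3,[0,0,-0.3],[0,0,0]]
    - [0.3,[0,0,0],[0,0,0]]
    - [0.3,[0,0,0],[0,0,0]]

```text
time: 14.52
eef_pos: [0.5172, -0.1423, 0.2192]
eef_rot: [1.897, 2.504, 0.0]
ft_force: [-0.5, 0.8, -1.0]
grip_width: 0.0599
```

```bash
python3 chk.py 8
```

```text
t 14.5167 pos [ 0.5172 -0.1423  0.2192] yaw 105.7 z [ 4.e-04 -1.e-04 -1.e+00] w 0.05989083666570458 F [-0.5  0.8 -1. ] q [-0.27  0.23  1.84 -0.    1.08 -0.55]
shift units [-0.04  0.03  5.62] turn z units 0.0
scene tube t [0.0008 0.0497]
  front n 457 t [0.0523 0.066  0.0794] s [-0.011   0.0131] z [0.0611 0.0816]
  back n 949 t [-0.1491 -0.0608] s [-0.0105  0.0129] ztop 0.0789
side tube t [-0.0019  0.0509]
  back n 389 t [-0.1522 -0.061 ] s [-0.0125  0.0107] ztop 0.0813
```

View pics/scene8.png

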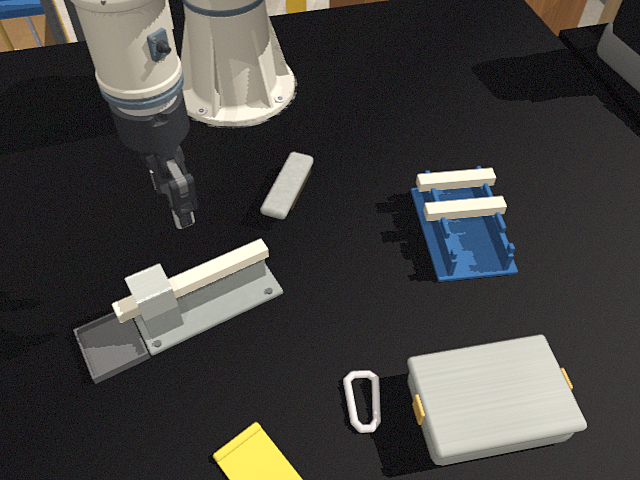

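View pics/sidez8.png

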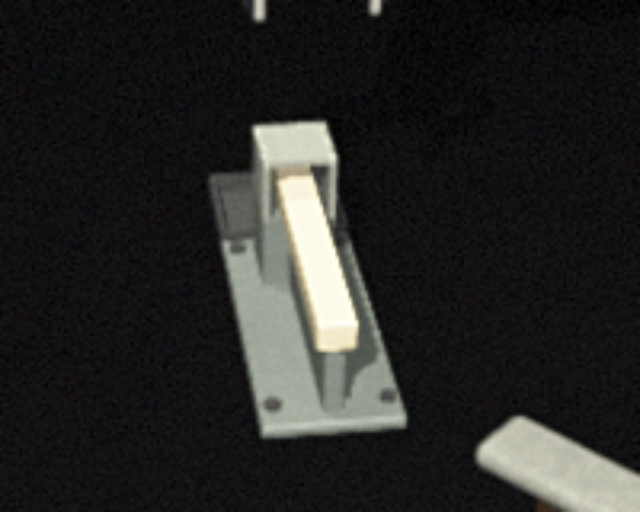

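The bar lies straight along the rail and through the tube, ending at (120,310) in the scene view. The short bars have not moved and the gripper is clear. Handing in.

```bash
python3 -c "
from plant import *
print(hand_in())"
```

```text
the job is handed in; nothing more can be done
None
```

The long wax bar now rests on the rail and the tube floor, straight through the feeder tube, with its leading end about 30 mm out of the far end. I gripped it at its middle, lifted it clear of the rack, fed it in from the rail side, set it down and backed the gripper straight up. I handed in at about 14.6 s.

- **Protrusion:** in the scene camera the leading end is at 79.4 mm and the tube's far end at 49.7 mm. The side camera could not see the protruding end. Its view of the trailing end points to about 27–28 mm, which is within the 2 mm calibration.
- **Alignment:** the bar is centred within about 1–2 mm and parallel to the tube. The two cameras disagree by about 2 mm in height and sideways, as they did in every earlier measurement. Relative to the rail top, both put the bar seated on it.
- **Rest of the scene:** the two short bars are still in the rack where they were, the gripper is well clear, and the wrist force read no more than about 7 N after any move.

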